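Seat the whetstone on its cradle's presence switch

TASK

Put the whetstone, stone side up, into the low wooden honing cradle: lying flat between the wooden guides, its end close to the steel end stop so that it holds the hinged switch lever down. Lower it in rather than dropping it, and let go.

Things in the scene. Friction and masses are not known exactly. Their poses are not given: they have to be found in the camera images.
- whetstone: Loose sharpening stone: grey stone 42 mm wide, 140 long, 14 high, on a brown wooden block 58 wide (x), 165 long (y), 16 high; 30 high in all, 0.25 to 0.42 kg. Origin: centre of the underside; z up, y lengthwise (either end may go to the stop). Grip across the width, by stone or block. A plain round wooden handle (33 thick, as long) also lies loose near the stone: not wanted.
- cradle: Wooden cradle, fixed, 104 mm wide (x), y -151 to +85, floor 14 above the table. Origin: centre line, table height; z up. Steel stop 16 high across the -y end (inner face y = -115), grey terminal box behind it, top at 37; +y end open. Four wooden guides 13 high at the sides (inner faces x = +-40.5; y -104 to -60 and 31 to 75); middle open for fingers. The lever rises from a floor slot at the stop.
- seat (a point): Point on the cradle's floor, 14 mm above the table, where the centre of the whetstone's underside belongs: on the centre line, with the block's end then 10 mm from the end stop. Axes as the cradle's (y lengthwise, -y toward the stop).
- switch_lever (a joint): Presence switch lever of the cradle: steel leaf 14 mm wide, 50 long, with a small brass roller at its tip, hinged 55 mm before the end stop and rising toward the stop; the free tip stands about 20 mm above the floor. 0 = raised (sprung), 0.42 rad = fully down in its slot. Light spring, about 0.35 N at the tip: the stone's own weight holds it down.

How it is judged:
By the outcome, as a careful person would: the job done as asked, in the order asked, and still so for the second after the job is handed in, with the robot touching nothing.
It also fails if it takes over 32 s, if anything falls off the work surface, if the arm or the gripper's body presses on something with over 40 N, if the wrist force passes 120 N, or if a joint passes its speed limit or range.

ROBOT

A 6-joint arm with a two-finger parallel gripper is mounted at the origin on a cart in front of the work surface, level with it; the furniture and walls round the work are solid. World frame = base frame: x ahead of the robot, y to its left, z up, the work surface at z = 0. Lengths are in m, angles in rad, forces in N, time in s.
With the tool pointing down it reaches from about 0.275 to 0.85 m from the base axis. Payload 19 kg.
Tool frame: the origin (TCP) lies midway between the tips of the shut fingers; the grasp point (between the pads) lies 19 mm behind it (arm.grip_point_offset is the distance from the TCP to the grasp point, in m); y points along the fingers, x is the direction in which the jaws open and shut, and the axes are right-handed (so a half turn about y gives the same grasp; the last joint's range is limited). The gripper opens to 85 mm and grips with 20 to 120 N. Pads are 22 mm wide; open, the fingers measure 114 mm over their backs; the gripper's body (76 mm by 85 mm) begins 54 mm behind the grasp point. The pads swing forward as they close: fully open they stand 13 mm farther back than shut.
Start: joints at [-1.328, 0.15, 1.437, -0, 1.554, -0.134], TCP at [0.212, -0.535, 0.231] pointing down, gripper open.
Joint ranges: [-2.8, 2.8], [-0.68, 2.1], [0.12, 2.68], [-1.39, 4.53], [0.16, 2.79], [-2.81, 2.81]. Speed limits (rad/s): [1.89, 1.89, 2.22, 3.01, 3.01, 3.01].

INTERFACE

Orientations are given as a rotation vector (axis times angle).
In Python, from station import monitor, vision, arm gives the robot as it stands.
- The arm moves only by the shell command python3 -m creep 'ROWS' [FORCE]. ROWS is text: rows parted by semicolons, each of 7 numbers parted by spaces: the turn, a rotation vector about the tool's x, y, z in degrees, then the shift along the tool's x, y, z in mm, then the gripper's target within -1 to 1 (shut at 1, half-way at 0, fully open at -1). In form: rx ry rz dx dy dz jaw; .... A call has 1 to 10 rows; each row is the pose to reach, as a shift and turn from the pose measured when the call began, along the tool's axes at that moment; what a row does not reach only later rows make up. A row lasts 1/12 s, in which the tool goes at most 41.7 mm and 7.16 degrees, less where a joint would pass 70% of its speed; a pose out of reach is approached as far as the arm can. A call with a gripper value outside its range is refused whole. The fingers move at their own pace and stop on an object; FORCE is the grip in N (left out, the last holds). Time passes only in rows, so rows that repeat a pose let the fingers close. It gives the time, the measured TCP pose, the force and the opening at its end, in the units of the state.
- monitor.sense(): the state, without advancing time (a new reading comes with each control period).
- vision.get_image(name): name is "side" or "top" or "wrist"; returns a dict with "image" (400x640x3 uint8, red, green, blue), "fov_y" (degrees; the focal length in pixels is half the picture's height over the tangent of half this angle, whatever the lens; pixels are square), "cx", "cy" (the principal point, pixels), "origin" and "rotation" of the camera in the world. Camera axes: x right, y up, looking along -z (the intrinsics and any distortion apply to the point x, -y, -z); pixel columns grow to the right and rows downward; lengths in m; the calibration is good to about 2 mm. A picture is of the moment at which its call begins. There is no depth.
- arm.finish_job(): hands the job in, once; it reports no verdict.
The state is a dict: "time_s": time; "q": joint angles; "qvel": joint speeds; "joint_torque": joint torques, N m; "tool_pos": TCP position; "eef_rot": TCP orientation; "force": force on the tool from outside, world axes, zero at the start; "torque": the same for the moment, N m; "gripper_width": opening from 0.0 (shut) to 1.0 (fully open).
Only numpy, scipy, OpenCV 4.12 (cv2) and the standard library are available. Lean on these libraries where they do the work, as an engineer would, in place of code of your own. Each camera call takes 0.05 s, during which the arm holds its last target.

## Working session

There is one attempt and no reset: what is moved stays moved. The work goes in short steps, Python scripts to look and compute and a shell command to move; the robot and the scene stay as the last step left them, time stands still between calls to the robot, and variables do not carry over. Pictures are saved under pics/ and viewed, and the job is handed in when it is done.

```bash
mkdir -p pics; ls; cat > h.py <<'E'
from station import monitor, vision, arm
import numpy as np, cv2
from scipy.spatial.transform import Rotation as R
def snap(name,fn):
    d=vision.get_image(name); cv2.imwrite('pics/'+fn,d['image'][:,:,::-1]); 
    np.save('pics/'+fn+'.npy',d,allow_pickle=True); return d
def load(fn): return np.load('pics/'+fn+'.npy',allow_pickle=True).item()
E
python3 - <<'E'
from h import *
for n in ['side','top','wrist']:
    d=snap(n,n+'0.png'); print(n,{k:v for k,v in d.items() if k!='image'})
print(monitor.sense(), arm.grip_point_offset)
E
```

```text
pics
side {'fov_y': 47.921823178231556, 'cx': 326.4474269691599, 'cy': 197.44489417995365, 'origin': array([0.59685003, 0.79224741, 0.52809821]), 'rotation': array([0.06209234, 1.5282999 , 2.67097008])}
top {'fov_y': 57.135638293501344, 'cx': 321.2503347838141, 'cy': 195.2746705664258, 'origin': array([ 0.46022431, -0.04881381,  0.90853007]), 'rotation': array([ 0.07215307, -0.07648466, -1.58171777])}
wrist {'fov_y': 63.74023422827243, 'cx': 318.2776128819301, 'cy': 196.96148213274768, 'origin': array([ 0.28661639, -0.50552755,  0.37374881]), 'rotation': array([-0.27876761,  0.19005492, -1.18173823])}
{'time_s': 0.15, 'q': array([-1.32797227e+00,  1.50902659e-01,  1.43787898e+00,  2.24365430e-05,
        1.55378135e+00, -1.34000594e-01]), 'qvel': array([-0.00050689, -0.0013933 , -0.00079293,  0.00100859, -0.00018909,
        0.00060395]), 'joint_torque': array([ 5.46207812e-03, -7.13381624e+01, -5.71041048e+01,  2.88783406e-05,
        7.08824547e-03,  5.15610714e-05]), 'tool_pos': array([ 0.2115255 , -0.53447906,  0.23079862]), 'eef_rot': array([-1.36355034,  0.92779008, -0.92662322]), 'force': array([-0.15527785, -0.05835943, -0.86237268]), 'torque': array([ 0.00478071, -0.04453038,  0.02050676]), 'gripper_width': 1.001826995120749} 0.0187
```

View pics/top0.png

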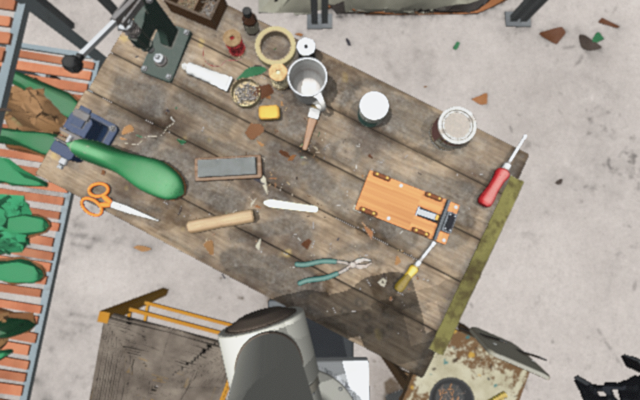

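View pics/side0.png

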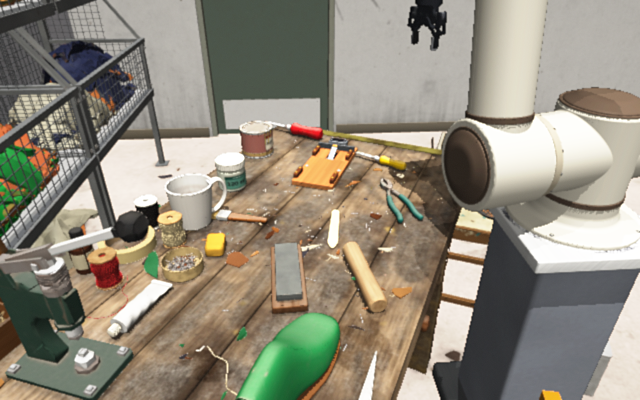

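View pics/wrist0.png

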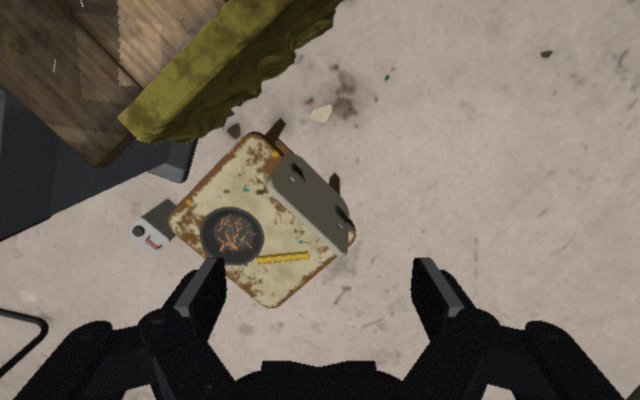

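```bash
python3 - <<'E'
from h import *
a=load('top0.png')['image'];b=load('side0.png')['image']
def z(im,x0,x1,y0,y1,s,f): cv2.imwrite('pics/'+f,cv2.resize(im[y0:y1,x0:x1,::-1],None,fx=s,fy=s,interpolation=cv2.INTER_CUBIC))
z(a,175,275,140,240,6,'z1.png'); z(a,345,470,160,250,6,'z2.png')
z(b,255,395,230,320,5,'z3.png'); z(b,285,415,130,200,6,'z4.png')
E
```

```text
(no output)
```

View pics/z1.png

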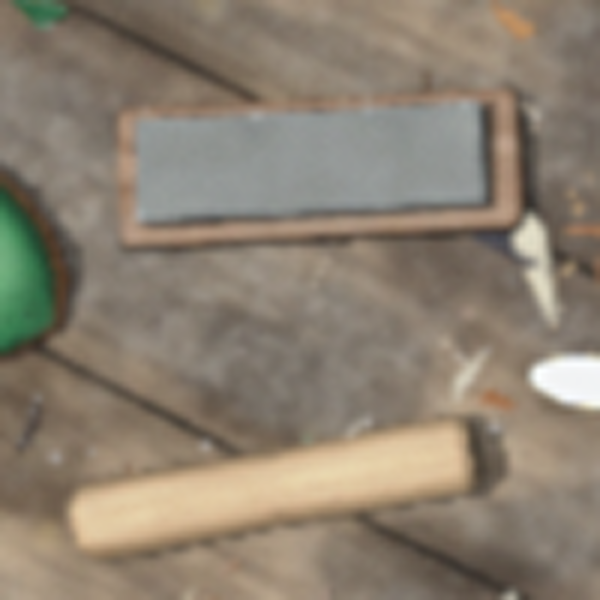

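View pics/z2.png

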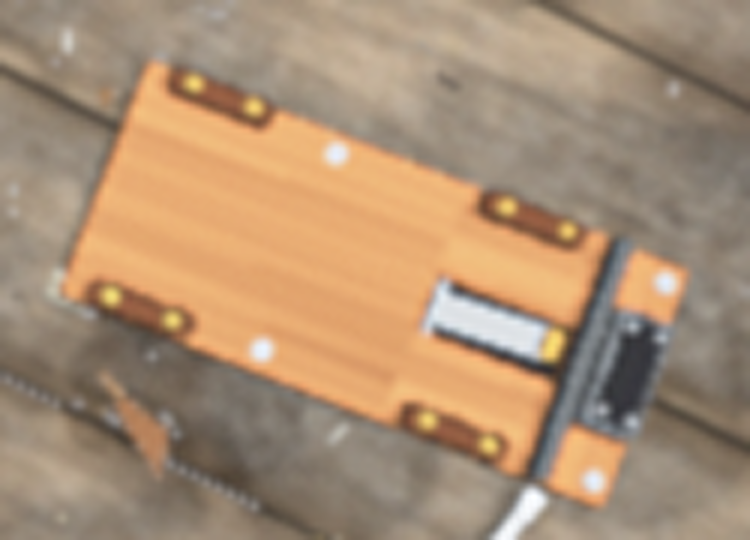

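View pics/z3.png

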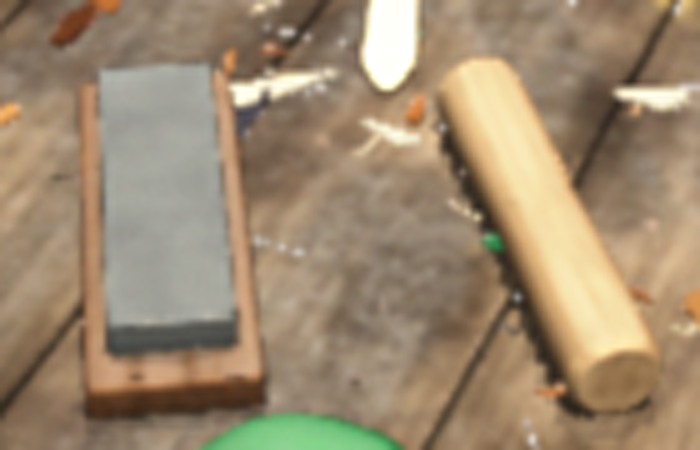

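View pics/z4.png

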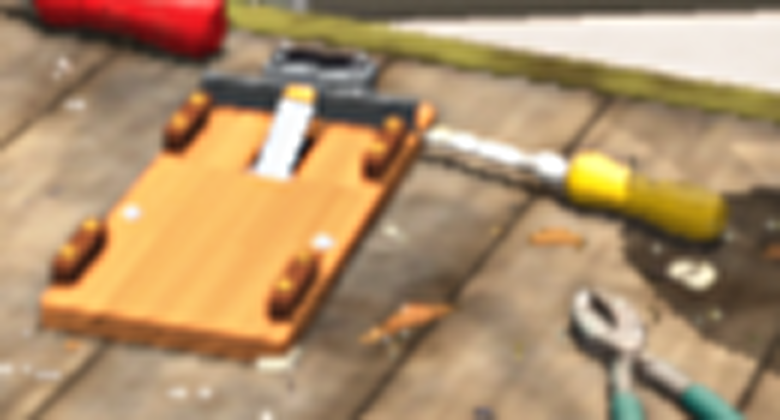

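```bash
cat >> h.py <<'E'
def ray(d,px):
    px=np.atleast_2d(np.asarray(px,float)); f=200/np.tan(np.radians(d['fov_y']/2))
    v=np.c_[(px[:,0]-d['cx'])/f,-(px[:,1]-d['cy'])/f,-np.ones(len(px))]
    return d['origin'],R.from_rotvec(d['rotation']).apply(v)
def plane(d,px,z):
    o,v=ray(d,px); return o+v*((z-o[2])/v[:,2])[:,None]
def tri(d1,p1,d2,p2):
    o1,v1=ray(d1,p1);o2,v2=ray(d2,p2);out=[]
    for a,b in zip(v1,v2):
        s=np.linalg.lstsq(np.c_[a,-b],o2-o1,rcond=None)[0]
        A=o1+a*s[0];B=o2+b*s[1]; out.append(np.r_[(A+B)/2,np.linalg.norm(A-B)])
    return np.array(out)
E
python3 - <<'E'
from h import *
np.set_printoptions(precision=4,suppress=True)
t=load('top0.png');s=load('side0.png')
T=np.array([(135,122),(478,98),(487,205),(140,220)])/6+(175,140)
# side order: far-left in side etc.  top-left (y+, x+)
S=np.array([(106,328),(100,70),(208,66),(236,322)])/5+(255,230)
print(tri(t,T,s,S))
# cradle: +y corners floor, guides' tops, roller, box
T=np.array([(150,62),(62,295),(553,345),(337,153),(262,350)])/6+(345,160)
S=np.array([(40,305),(268,345),(300,92),(130,212),(323,242)])/6+(285,130)
print(tri(t,T,s,S))
c=plane(t,np.array([(150,62),(62,295),(603,505),(690,270)])/6+(345,160),.014); print(c)
for i in range(4): d=c[(i+1)%4]-c[i]; print(np.hypot(*d[:2]),np.degrees(np.arctan2(d[1],d[0])))
E
```

```text
[[0.6335 0.2475 0.0283 0.0021]
 [0.6401 0.1088 0.0289 0.0009]
 [0.5984 0.1054 0.0258 0.0023]
 [0.5929 0.2454 0.0263 0.0004]]
[[ 0.6065 -0.1733  0.0092  0.0009]
 [ 0.5139 -0.1355  0.0079  0.0072]
 [ 0.487  -0.3279  0.0311  0.0007]
 [ 0.5672 -0.2485  0.0126  0.0008]
 [ 0.4872 -0.2155  0.0122  0.0011]]
[[ 0.6052 -0.1726  0.014 ]
 [ 0.5099 -0.1345  0.014 ]
 [ 0.4226 -0.3507  0.014 ]
 [ 0.517  -0.3903  0.014 ]]
0.1026179033627961 158.1800641213483
0.2331936663272224 -111.99322436832215
0.10237936704470733 -22.774725226300912
0.23490054654877024 67.94638461411351
```

```bash
cat >> h.py <<'E'
np.set_printoptions(precision=4,suppress=True)
def go(p,yaw,tilt=None):
    """tool target: TCP p, pointing down, tool x (jaw) at world angle yaw deg (mod 180). prints turn (deg) and shift (mm) in tool axes"""
    s=monitor.sense(); r0=R.from_rotvec(s['eef_rot']); best=None
    for k in (0,180):
        a=np.radians(yaw+k); x=np.array([np.cos(a),np.sin(a),0]); y=np.array([0,0,-1.]); z=np.cross(x,y)
        rv=(r0.inv()*R.from_matrix(np.c_[x,y,z])).as_rotvec(degrees=True)
        if best is None or np.linalg.norm(rv)<np.linalg.norm(best): best=rv
    d=r0.inv().apply(np.asarray(p)-s['tool_pos'])*1000
    print('rot',best,'shift',d,'rows>=',np.linalg.norm(d)/41.7,np.linalg.norm(best)/7.16,'t',s['time_s'])
E
python3 - <<'E'
from h import *
s=monitor.sense(); r0=R.from_rotvec(s['eef_rot']); print(r0.as_matrix(), s['tool_pos'])
w=load('wrist0.png'); print(r0.inv().apply(w['origin']-s['tool_pos'])*1000); print((r0.inv()*R.from_rotvec(w['rotation'])).as_matrix())
go([.51,-.27,.28],-22); go([.616,.177,.2],2.5)
E
```

```text
[[ 0.368  -0.0002  0.9298]
 [-0.9298  0.0009  0.368 ]
 [-0.001  -1.      0.0002]] [ 0.2115 -0.5345  0.2308]
[   0.5739 -142.9386   80.4973]
[[ 1.     -0.0014 -0.0007]
 [-0.0003  0.3127 -0.9498]
 [ 0.0016  0.9498  0.3127]]
rot [ -0.0305 -46.4096  -0.0484] shift [-136.1402  -49.014   374.8606] rows>= 9.63590139183495 6.481786538164686 t 0.15
rot [ -0.0415 -70.9096  -0.0423] shift [-512.6961   31.387   637.8935] rows>= 19.640135800892388 9.903572498080186 t 0.15
```

```bash
python3 - <<'E'
from h import *
go([.529,-.225,.22],-22.2)
E
```

```text
rot [ -0.0304 -46.2096  -0.0484] shift [-170.934    11.0246  409.077 ] rows>= 10.63526726476642 6.453853598544396 t 0.15
```

```bash
python3 -m creep '0 -23 0 -85 5 204 -1;0 -46.2 0 -171 11 409 -1;0 -46.2 0 -171 11 409 -1;0 -46.2 0 -171 11 409 -1;0 -46.2 0 -171 11 409 -1;0 -46.2 0 -171 11 409 -1;0 -46.2 0 -171 11 409 -1;0 -46.2 0 -171 11 409 -1;0 -46.2 0 -171 11 409 -1;0 -46.2 0 -171 11 409 -1'; python3 -m creep '0 0 0 0 0 0 -1;0 0 0 0 0 0 -1'
python3 - <<'E'
from h import *
go([.529,-.225,.22],-22.2)
snap('wrist','w1.png')
E
```

```text
time_s: 0.98
tool_pos: [0.5108, -0.2419, 0.2207]
eef_rot: [-1.549, 0.304, -0.304]
force: [0.6, -2.3, 0.1]
gripper_width: 1.001
time_s: 1.15
tool_pos: [0.5119, -0.24, 0.2201]
eef_rot: [-1.548, 0.302, -0.3]
force: [-0.7, 0.4, -0.4]
gripper_width: 1.001
rot [-0.0578  0.1998 -0.0835] shift [10.293  0.116 20.304] rows>= 0.5459058418006005 0.03129677880511722 t 1.15
```

View pics/w1.png

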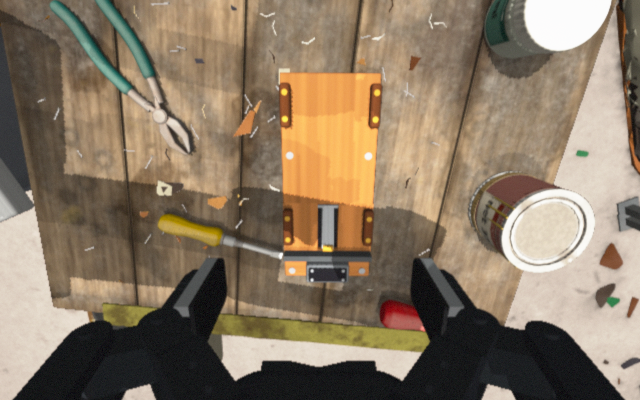

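```bash
python3 - <<'E'
from h import *
w=load('w1.png'); im=w['image']
hsv=cv2.cvtColor(im,cv2.COLOR_RGB2HSV)
cv2.imwrite('pics/z5.png',cv2.resize(im[60:290,265:395,::-1],None,fx=2.6*1,fy=2.6,interpolation=cv2.INTER_CUBIC))
# side edges by row: orange/brown saturated extents
m=((hsv[:,:,1]>150)&(hsv[:,:,0]<20)&(hsv[:,:,2]>60)).astype(np.uint8)
m[:, :270]=0; m[:,395:]=0
L=[];Rr=[]
for r in list(range(132,205,4)):
    c=np.where(m[r])[0]; L.append((c[0]-.5,r)); Rr.append((c[-1]+.5,r))
Lw=plane(w,L,.014)[:,:2];Rw=plane(w,Rr,.014)[:,:2]
M=(Lw+Rw)/2; d=np.polyfit(M[:,1],M[:,0],1); print('axis ang',np.degrees(np.arctan2(1,d[0])), 'width',np.linalg.norm(Lw-Rw,axis=1)*1000)
cols=range(292,372,6)
top=[(c,np.where(m[60:130,c])[0][0]+60-.5) for c in cols]
E_=plane(w,top,.014)[:,:2]
a=np.arctan2(1,d[0]); u=np.array([np.cos(a),np.sin(a)]); n=np.array([u[1],-u[0]]) # u=+y cradle, n=+x cradle
print('end along',E_@u, 'M lateral',M@n)
e=np.median(E_@u); lat=np.median(M@n)
print('end edge angle', np.degrees(np.arctan2(*np.polyfit(E_@n,E_@u,1)[:1],1)))
print('seat', (e-.085-.0225)*u+lat*n,'origin',(e-.085)*u+lat*n)
E
```

```text
axis ang 67.84748900555338 width [102.8479 103.2432 102.5615 102.9587 102.2714 102.6706 103.0729 102.378
 102.7824 102.0799 102.4863 102.8959 102.1863 102.5981 103.0131 102.2954
 102.7126 101.9868 102.4062]
end along [0.0686 0.0687 0.0687 0.0687 0.0687 0.0688 0.0688 0.0688 0.0688 0.0689
 0.0689 0.0689 0.0689 0.068 ] M lateral [0.5758 0.5759 0.5765 0.5765 0.5761 0.5761 0.5762 0.5757 0.5758 0.5764
 0.5764 0.5765 0.576  0.5761 0.5761 0.5756 0.5757 0.5763 0.5764]
end edge angle -0.017027958714686414
seat [ 0.519  -0.2531] origin [ 0.5275 -0.2323]
```

View pics/z5.png

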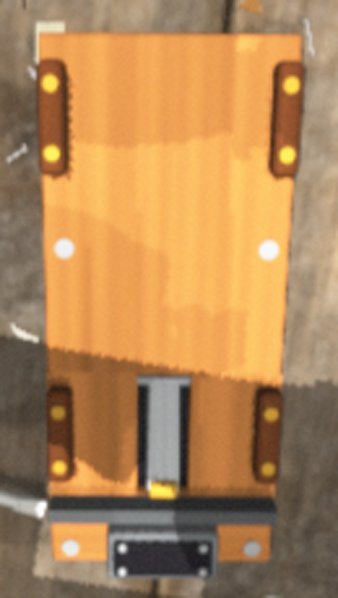

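```bash
python3 - <<'E'
from h import *
go([.616,.177,.22],2.5)
E
```

```text
rot [ -0.0516 -24.598   -0.0673] shift [-60.0413   0.6091 427.0474] rows>= 10.341678495245363 3.4354944259336806 t 1.2
```

```bash
python3 -m creep '0 0 0 -9 0 60 -1;0 0 0 -9 0 60 -1;0 0 0 -9 0 60 -1;0 0 0 -9 0 60 -1'; python3 - <<'E'
from h import *
snap('wrist','w2.png'); go([.616,.177,.22],2.5)
E
```

```text
time_s: 1.53
tool_pos: [0.5247, -0.1828, 0.2205]
eef_rot: [-1.549, 0.303, -0.302]
force: [-0.2, -1.2, -0.3]
gripper_width: 0.999
rot [ -0.0236 -24.6385  -0.0656] shift [-51.1778   0.5508 368.2249] rows>= 8.915222847724296 3.4411445778025653 t 1.5833
```

View pics/w2.png

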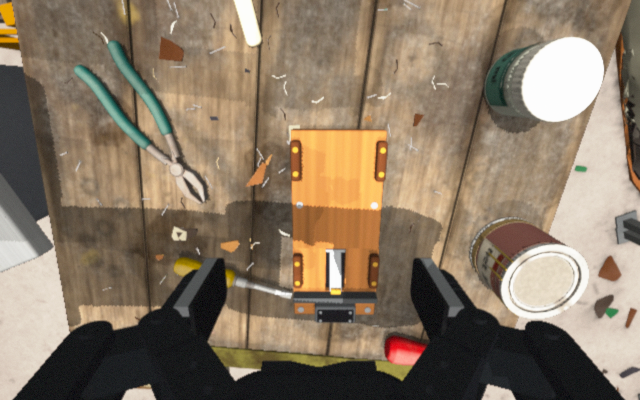

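Second wrist view: the cradle spans rows 130–320, columns 291–386. Now on to the stone.

```bash
python3 -m creep '0 -12 0 -25 0 184 -1;0 -24.6 0 -51 0.5 368 -1;0 -24.6 0 -51 0.5 368 -1;0 -24.6 0 -51 0.5 368 -1;0 -24.6 0 -51 0.5 368 -1;0 -24.6 0 -51 0.5 368 -1;0 -24.6 0 -51 0.5 368 -1;0 -24.6 0 -51 0.5 368 -1;0 -24.6 0 -51 0.5 368 -1;0 -24.6 0 -51 0.5 368 -1'; python3 - <<'E'
from h import *
snap('wrist','w3.png'); go([.616,.177,.22],2.5)
a=load('w1.png');b=load('w2.png')
pa=[(290,155.5),(368,155.5),(280,73),(382,73)]
def refine(im,p):  # white screw centroids
    x,y=map(int,p); c=im[y-6:y+7,x-6:x+7].astype(float); wt=np.clip(c.min(2)-150,0,None); Y,X=np.mgrid[y-6:y+7,x-6:x+7]
    return (X*wt).sum()/wt.sum(),(Y*wt).sum()/wt.sum()
A=[refine(a['image'],p) for p in pa[:2]]; B=[refine(b['image'],p) for p in [(299.5,205),(374,205)]]
print(A,B); print(tri(a,A,b,B))
E
```

```text
time_s: 2.42
tool_pos: [0.617, 0.1805, 0.2193]
eef_rot: [-1.569, -0.034, 0.037]
force: [-0.7, -0.8, -0.1]
gripper_width: 1.005
rot [-0.0374  0.0663 -0.1034] shift [-0.7247 -0.7373 -0.9146] rows>= 0.03310159031518474 0.017934771258222973 t 2.4667
[(np.float64(289.222256097561), np.float64(155.08079268292684)), (np.float64(367.91354903943375), np.float64(155.74342770475226))] [(np.float64(299.3560606060606), np.float64(203.36363636363637)), (np.float64(373.9054770318021), np.float64(205.0789163722026))]
[[ 0.4869 -0.2171  0.0053  0.0009]
 [ 0.5677 -0.2487  0.0137  0.0003]]
```

View pics/w3.png

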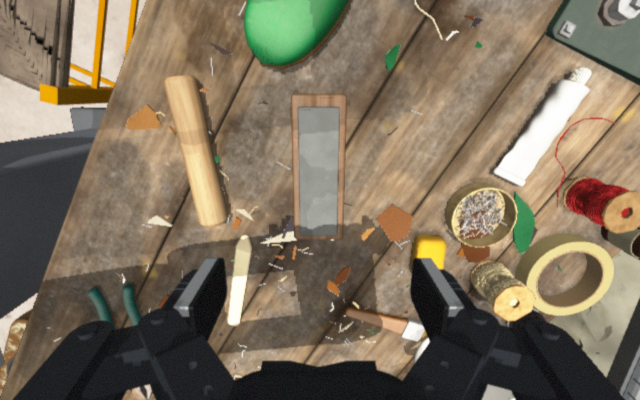

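```bash
cat > m.py <<'E'
from h import *
import sys
def meas(fn,ztop=.030,roi=(250,60,390,270)):
    w=load(fn); im=w['image'].astype(int); x0,y0,x1,y1=roi
    m=np.zeros(im.shape[:2],np.uint8); g=(im.max(2)-im.min(2)<22)&(im.mean(2)>75)&(im.mean(2)<190)&(im[:,:,2]>=im[:,:,0]-4)
    m[y0:y1,x0:x1]=g[y0:y1,x0:x1]; m=cv2.morphologyEx(m,cv2.MORPH_CLOSE,np.ones((7,7)));m=cv2.morphologyEx(m,cv2.MORPH_OPEN,np.ones((7,7)))
    c=max(cv2.findContours(m,0,cv2.CHAIN_APPROX_NONE)[0],key=cv2.contourArea)[:,0,:]
    P=plane(w,c,ztop)[:,:2]
    (cx,cy),(a,b),t=cv2.minAreaRect((P*1e4).astype(np.float32)); 
    box=cv2.boxPoints(((cx,cy),(a,b),t))/1e4
    e=[box[1]-box[0],box[2]-box[1]]; l=max(e,key=np.linalg.norm)
    print(fn,'centre',cx/1e4,cy/1e4,'size',a/10,b/10,'long ang',np.degrees(np.arctan2(l[1],l[0]))%180)
    return c
if __name__=='__main__':
    c=meas('w3.png'); print(c.min(0),c.max(0))
    t=meas('top0.png',roi=(180,140,275,190))
E
python3 m.py; python3 - <<'E'
from h import *
w=load('w3.png');cv2.imwrite('pics/z6.png',cv2.resize(w['image'][85:250,270:370,::-1],None,fx=3.6,fy=3.6,interpolation=cv2.INTER_CUBIC))
E
```

```text
w3.png centre 0.605968603515625 0.2318122802734375 size 19.306849670410156 20.684599304199217 long ang 92.69069
[300 110] [319 131]
top0.png centre 0.61571181640625 0.1764470458984375 size 40.2364501953125 138.8345947265625 long ang 92.530464
```

View pics/z6.png

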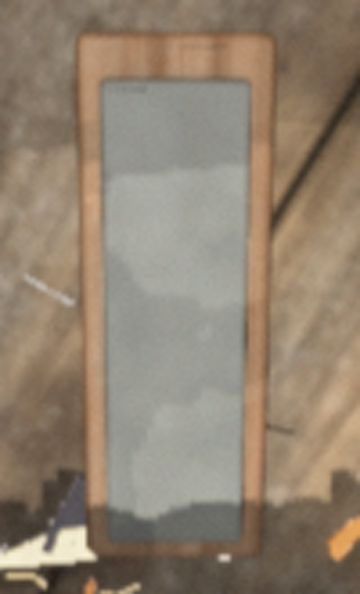

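```bash
python3 - <<'E'
from h import *
w=load('w3.png');t=load('top0.png')
A=np.array([(100,80),(251,80),(242,544),(106,543)])/3.6+(270,85)
B=np.array([(78,35),(275,35),(262,553),(90,555)])/3.6+(270,85)
for X,z in((A,.03),(B,.016)):
    P=plane(w,X,z)[:,:2]; m1=(P[0]+P[1])/2;m2=(P[2]+P[3])/2; d=m1-m2
    print(P.mean(0),np.linalg.norm(d),np.degrees(np.arctan2(d[1],d[0])),np.linalg.norm(P[0]-P[1]),np.linalg.norm(P[2]-P[3]))
T=np.array([(135,122),(478,98),(487,205),(140,220)])/6+(175,140)
# w order: top-left(+y,-x),top-right(+y,+x),bottom-right(-y,+x),bottom-left ; T: (+y+x),(-y+x),(-y-x),(+y-x)
print(tri(w,A,t,T[[3,0,1,2]]))
go([.6165,.177,.06],2.5); go([.6165,.177,0],2.5)
E
```

```text
[0.6178 0.175 ] 0.14055616878673047 92.51603083160464 0.04178898965427063 0.042775483208608425
[0.6182 0.1758] 0.16262685916881134 92.66161816629494 0.0561607400917562 0.05655456591196521
[[0.5931 0.2445 0.0279 0.0015]
 [0.634  0.2468 0.029  0.0035]
 [0.6408 0.1077 0.0338 0.0025]
 [0.5981 0.1044 0.0297 0.0031]]
rot [-0.0374  0.0663 -0.1034] shift [  0.0635 159.2615  -1.0415] rows>= 3.81930168166635 0.017934771258222973 t 2.4667
rot [-0.0374  0.0663 -0.1034] shift [  0.1718 219.2614  -1.0807] rows>= 5.258131464825718 0.017934771258222973 t 2.4667
```

```bash
python3 -m creep '0 0 0 0.5 42 -2.5 -1;0 0 0 0.5 84 -2.5 -1;0 0 0 0.5 126 -2.5 -1;0 0 0 0.5 160 -2.5 -1;0 0 0 0.5 165 -2.5 -1;0 0 0 0.5 165 -2.5 -1'; python3 - <<'E'
from h import *
snap('wrist','w4.png'); go([.617,.1755,0],2.6)
E
```

```text
time_s: 2.97
tool_pos: [0.6163, 0.1735, 0.0528]
eef_rot: [-1.571, -0.029, 0.038]
force: [-0.1, 0.9, 1.5]
gripper_width: 0.999
rot [-0.0257 -0.1241 -0.0985] shift [-0.4502 55.3568  1.37  ] rows>= 1.3279524940814285 0.022415996842791167 t 3.0167
```

View pics/w4.png

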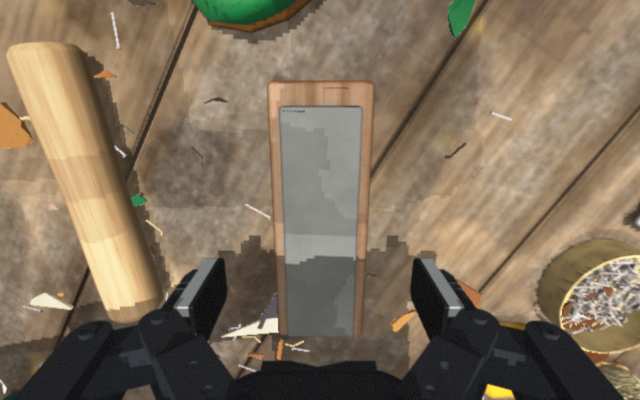

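```bash
python3 - <<'E'
from h import *
w=load('w4.png'); print(plane(w,[(160,300),(145,220)],.016),monitor.sense()['tool_pos'])
B=np.array([(267,82),(375,83),(362,337),(277,337)])
P=plane(w,B,.016)[:,:2];print(P,P.mean(0))
E
```

```text
[[0.5146 0.1177 0.016 ]
 [0.5118 0.1746 0.016 ]] [0.6176 0.1741 0.0554]
[[0.586  0.2565]
 [0.6428 0.2586]
 [0.6503 0.0943]
 [0.5919 0.0915]] [0.6177 0.1752]
```

```bash
python3 -m creep '0 0 0 0 30 1.2 -1;0 0 0 0 45 1.2 -1;0 0 0 0 52 1.2 -1;0 0 0 0 54 1.2 -1;0 0 0 0 54 1.2 -1;0 0 0 0 54 1.2 -1' && python3 -m creep '0 0 0 0 0 0 0.6;0 0 0 0 0 0 0.6;0 0 0 0 0 0 0.6;0 0 0 0 0 0 0.6;0 0 0 0 0 0 0.6;0 0 0 0 0 0 0.6' 60
```

```text
time_s: 3.52
tool_pos: [0.6185, 0.1753, 0.0034]
eef_rot: [-1.57, -0.034, 0.033]
force: [0.7, 0.6, -0.6]
gripper_width: 0.999
time_s: 4.02
tool_pos: [0.6191, 0.1754, 0.005]
eef_rot: [-1.57, -0.036, 0.032]
force: [-3.8, -1.4, 13.3]
gripper_width: 0.659
```

```bash
python3 -m creep '0 0 0 0 -3 0 0.6;0 0 0 0 -6 0 0.6;0 0 0 0 -10 0 0.6;0 0 0 0 -25 0 0.6;0 0 0 0 -40 0 0.6;0 0 0 0 -50 0 0.6;0 0 0 0 -50 0 0.6'; python3 - <<'E'
from h import *
snap('wrist','w5.png');snap('side','s5.png'); print(monitor.sense()['force'])
E
```

```text
time_s: 4.6
tool_pos: [0.62, 0.1756, 0.0574]
eef_rot: [-1.569, -0.039, 0.03]
force: [0.5, 0.3, -2.8]
gripper_width: 0.654
[-0.365  -0.3138 -4.3001]
```

View pics/w5.png

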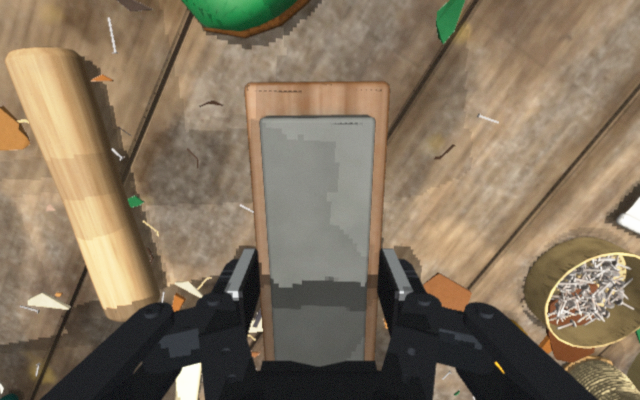

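View pics/s5.png

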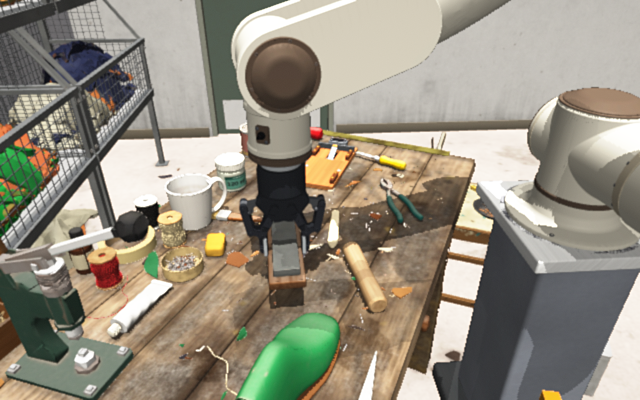

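```bash
python3 - <<'E'
from h import *
w=load('w5.png'); s=monitor.sense(); r0=R.from_rotvec(s['eef_rot'])
print(s['tool_pos'],r0.as_matrix())
for zo,px in((.012,[(246,84),(389,84),(257,250),(383,250)]),(.026,[(260,117),(376,117),(266,280),(372,280)])):
    P=plane(w,px,s['tool_pos'][2]+zo); Q=r0.inv().apply(P-s['tool_pos'])*1000; print(Q)
E
```

```text
[0.619  0.1754 0.0549] [[ 0.9991  0.0028 -0.0433]
 [ 0.0433  0.0009  0.9991]
 [ 0.0028 -1.      0.0008]]
[[-26.8518 -12.0099  82.5033]
 [ 29.1875 -11.8525  82.6043]
 [-26.7188 -12.067   10.2066]
 [ 31.5053 -11.9035  10.1311]]
[[-19.6425 -25.9989  70.9851]
 [ 22.3191 -25.881   71.0381]
 [-20.7912 -26.0559   3.2542]
 [ 24.522  -25.9287   3.1645]]
```

```bash
python3 - <<'E'
from h import *
go([.517,-.2523,.11],-22.15)
E
```

```text
rot [-0.0794 24.6298  0.1486] shift [-120.2163  -55.7766 -422.8236] rows>= 10.626038121061473 3.4399915150349547 t 4.7
```

```bash
python3 -m creep '0 0 0 -3 -30 -10 0.6;0 2 0 -10 -56 -35 0.6;0 4 0 -19 -56 -68 0.6;0 6 0 -28 -56 -101 0.6;0 8 0 -38 -56 -134 0.6;0 10 0 -47 -56 -167 0.6;0 12 0 -57 -56 -200 0.6;0 14 0 -66 -56 -233 0.6;0 16 0 -76 -56 -266 0.6;0 17.5 0 -85 -56 -298 0.6'; python3 - <<'E'
from h import *
go([.517,-.2523,.11],-22.15)
E
```

```text
time_s: 5.53
tool_pos: [0.5456, -0.1275, 0.1093]
eef_rot: [-1.559, 0.206, -0.208]
force: [0.9, 0.2, -3.4]
gripper_width: 0.651
rot [-0.1005  7.022   0.0484] shift [   4.9467   -0.8899 -127.9469] rows>= 3.0706382071146368 0.9808460273524707 t 5.5333
```

```bash
python3 -m creep '0 2 0 1 0 -33 0.6;0 4 0 2.5 0 -66 0.6;0 6 0 4 0 -99 0.6;0 7 0 5 0 -118 0.6;0 7 0 5 0 -128 0.6;0 7 0 5 0 -128 0.6;0 7 0 5 0 -128 0.6'; python3 - <<'E'
from h import *
for n in('wrist','top','side'): snap(n,n[0]+'6.png')
w=load('w6.png');s=load('s6.png');t=load('t6.png')
cv2.imwrite('pics/z7.png',cv2.resize(s['image'][100:220,260:420,::-1],None,fx=4.5,fy=4.5,interpolation=cv2.INTER_CUBIC))
go([.517,-.2523,.11],-22.15)
E
```

```text
time_s: 6.12
tool_pos: [0.5168, -0.252, 0.1084]
eef_rot: [-1.547, 0.303, -0.303]
force: [1.7, 1.3, -2.8]
gripper_width: 0.652
rot [-0.1198  0.1089  0.0218] shift [ 0.1445 -1.0909 -1.144 ] rows>= 0.03806511386921674 0.02281701711015894 t 6.2667
```

View pics/w6.png

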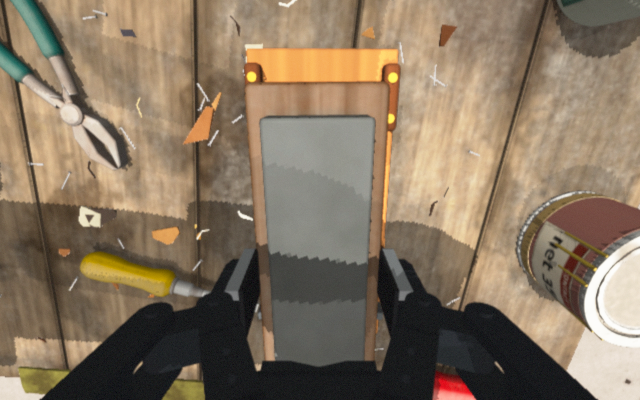

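View pics/z7.png

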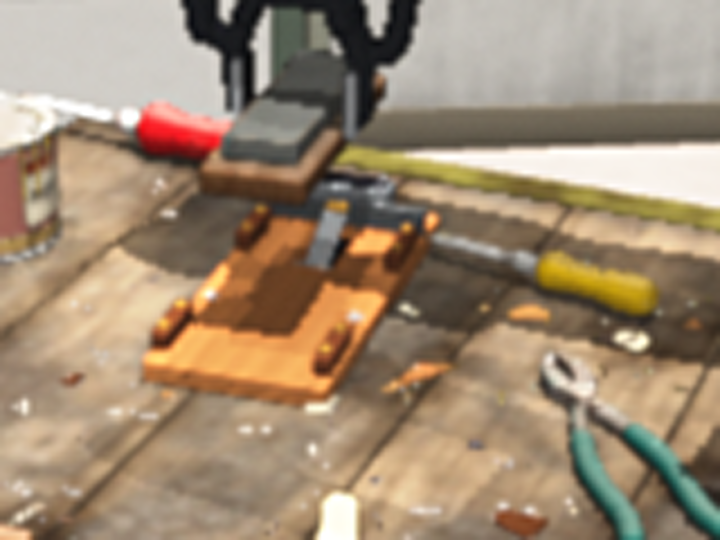

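View pics/t6.png

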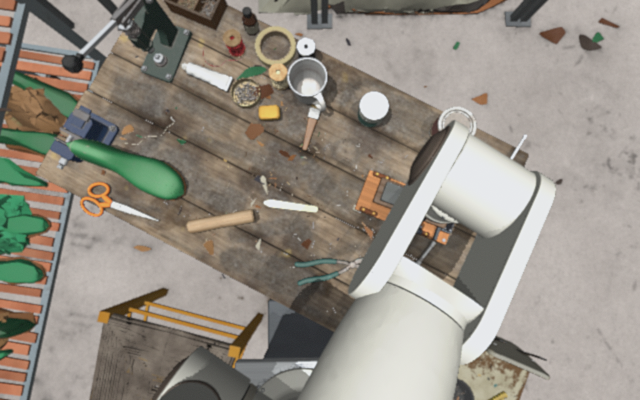

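```bash
python3 - <<'E'
from h import *
w=load('w6.png'); s=monitor.sense(); r0=R.from_rotvec(s['eef_rot'])
f=lambda px,z:(r0.inv().apply(plane(w,px,z)-s['tool_pos'])*1000)[:,[0,2]]
print(f([(247,49),(398,49)],.014)); print(f([(252,77),(392,77),(390,118)],.027))
print(f([(246,84),(389,83)],s['tool_pos'][2]+.012)); print(s['tool_pos'])
E
```

```text
[[-47.605  106.0387]
 [ 54.3639 106.0262]]
[[-42.8442  87.7989]
 [ 48.7883  87.7896]
 [ 49.2871  61.6557]]
[[-27.0965  81.6202]
 [ 27.6746  81.9763]]
[ 0.5173 -0.2512  0.1089]
```

```bash
python3 -m creep '0 0 0 2 20 -1 0.6;0 0 0 2 40 -1 0.6;0 0 0 2 50 -1 0.6;0 0 0 2 60 -1 0.6;0 0 0 2 64 -1 0.6;0 0 0 2 64 -1 0.6'; python3 - <<'E'
from h import *
for n in('wrist','side'): snap(n,n[0]+'7.png')
w=load('w7.png'); st=monitor.sense(); r0=R.from_rotvec(st['eef_rot'])
go([.517,-.2523,.018],-22.15)
s=load('s7.png')
cv2.imwrite('pics/z8.png',cv2.resize(s['image'][100:220,260:420,::-1],None,fx=4.5,fy=4.5,interpolation=cv2.INTER_CUBIC))
E
```

```text
time_s: 6.77
tool_pos: [0.5188, -0.2523, 0.0444]
eef_rot: [-1.547, 0.301, -0.301]
force: [-0.7, 0.3, -2.7]
gripper_width: 0.655
rot [-0.1118  0.1152  0.0665] shift [-2.2751 27.5716 -0.3748] rows>= 0.6634969968307453 0.024270463015087087 t 6.8667
```

View pics/w7.png

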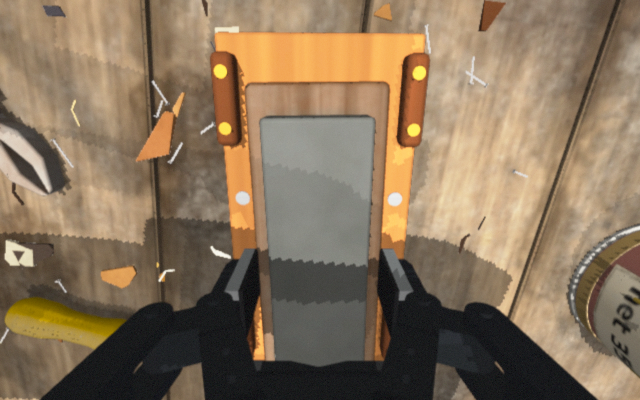

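View pics/z8.png

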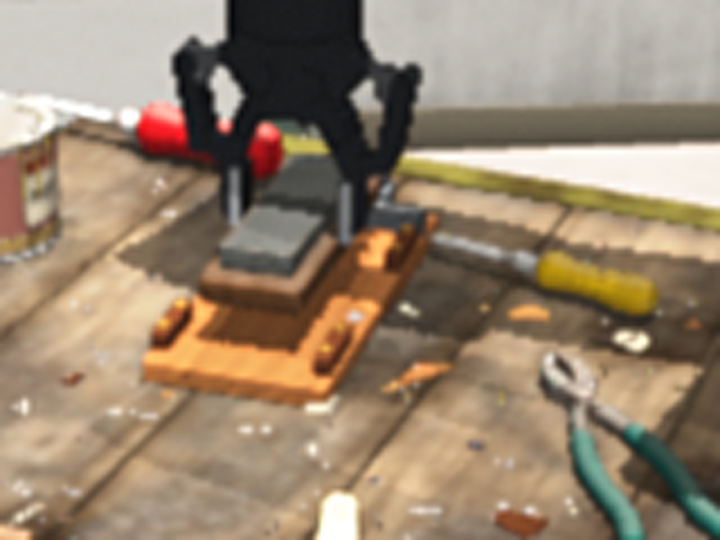

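```bash
python3 - <<'E'
from h import *
w=load('w7.png'); s=monitor.sense(); r0=R.from_rotvec(s['eef_rot'])
f=lambda px,z:(r0.inv().apply(plane(w,px,z)-s['tool_pos'])*1000)[:,[0,2]]
print(f([(215,33),(424,33)],.014)); print(f([(242,198),(395,199)],.014)); print(f([(246,83),(389,83)],s['tool_pos'][2]+.012))
E
python3 -m creep '0 0 0 0 6 0 0.6;0 0 0 0 12 0 0.6;0 0 0 0 17 0 0.6;0 0 0 0 20 0 0.6;0 0 0 0 22 0 0.6;0 0 0 0 23 0 0.6;0 0 0 0 23 0 0.6'
```

```text
[[-50.3616 107.0263]
 [ 51.3044 107.2088]]
[[-43.2956  22.4985]
 [ 43.6665  22.0745]]
[[-27.533   83.1478]
 [ 26.9316  83.2488]]
time_s: 7.45
tool_pos: [0.5192, -0.2528, 0.0224]
eef_rot: [-1.548, 0.301, -0.303]
force: [-0.8, 0.3, -3.4]
gripper_width: 0.653
```

```bash
python3 -m creep '0 0 0 0 1 -1 0.6;0 0 0 0 2 -1 0.6;0 0 0 0 3 -1 0.6;0 0 0 0 3 -1 0.6'; python3 -m creep '0 0 0 0 1 0 0.6;0 0 0 0 1 0 0.6'
```

```text
time_s: 7.78
tool_pos: [0.5188, -0.2538, 0.0193]
eef_rot: [-1.548, 0.301, -0.303]
force: [0.1, 0.2, -3.6]
gripper_width: 0.652
time_s: 7.95
tool_pos: [0.5189, -0.2538, 0.0191]
eef_rot: [-1.548, 0.3, -0.303]
force: [-5.5, 3.5, 9.4]
gripper_width: 0.653
```

```bash
python3 - <<'E'
from h import *
for n in('wrist','side'): snap(n,n[0]+'8.png')
print(monitor.sense()['force'])
s=load('s8.png')
cv2.imwrite('pics/z9.png',cv2.resize(s['image'][100:220,260:420,::-1],None,fx=4.5,fy=4.5,interpolation=cv2.INTER_CUBIC))
E
```

```text
[-4.416   3.653   9.2813]
```

View pics/w8.png

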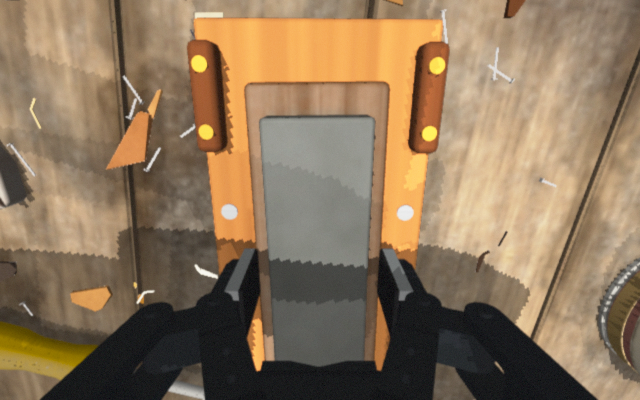

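View pics/z9.png

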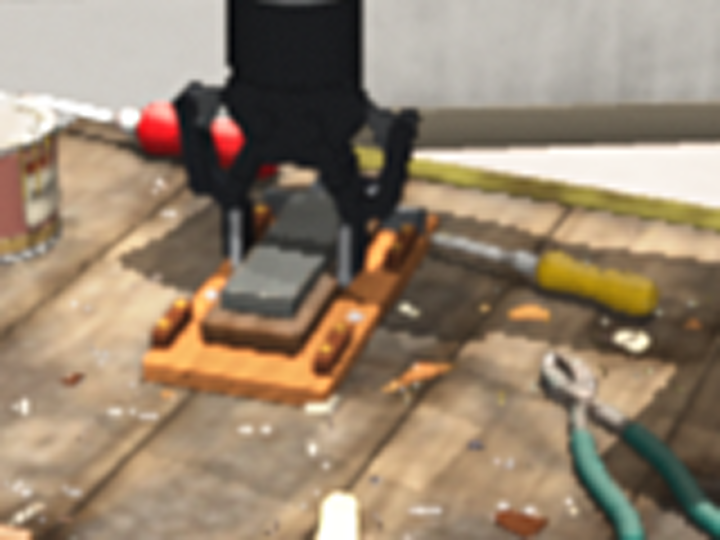

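```bash
python3 -m creep '0 0 0 0 0 0 -0.4;0 0 0 0 0 0 -0.5;0 0 0 0 0 0 -0.7;0 0 0 0 0 0 -0.8;0 0 0 0 0 0 -0.8;0 0 0 0 0 0 -0.8'; python3 -m creep '0 0 0 0 -5 0 -0.8;0 0 0 0 -15 0 -0.8;0 0 0 0 -40 0 -0.8;0 0 0 0 -80 0 -0.8;0 0 0 0 -120 0 -0.8;0 0 0 0 -160 0 -0.8;0 0 0 0 -200 0 -0.8;0 0 0 0 -200 20 -0.8'; python3 - <<'E'
from h import *
for n in('wrist','side'): snap(n,n[0]+'9.png')
s=load('s9.png')
cv2.imwrite('pics/z10.png',cv2.resize(s['image'][100:220,260:420,::-1],None,fx=4.5,fy=4.5,interpolation=cv2.INTER_CUBIC))
w=load('w9.png')
cv2.imwrite('pics/z11.png',cv2.resize(w['image'][90:330,250:400,::-1],None,fx=2.5,fy=2.5,interpolation=cv2.INTER_CUBIC))
E
```

```text
time_s: 8.55
tool_pos: [0.5189, -0.2538, 0.0191]
eef_rot: [-1.548, 0.3, -0.303]
force: [-0.5, 0.3, 0.4]
gripper_width: 0.895
time_s: 9.22
tool_pos: [0.527, -0.2384, 0.2286]
eef_rot: [-1.553, 0.294, -0.313]
force: [1.1, -0.3, 1.2]
gripper_width: 0.897
```

View pics/w9.png

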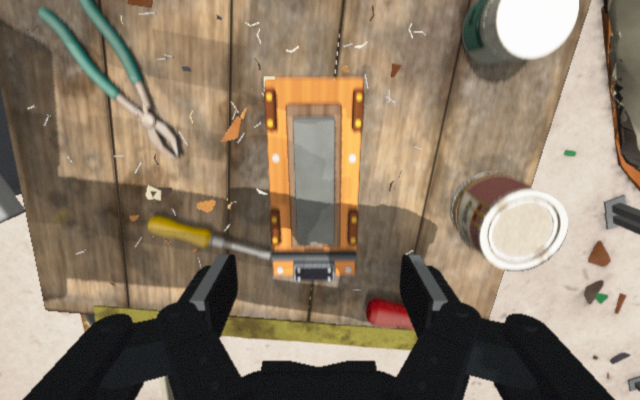

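View pics/z10.png

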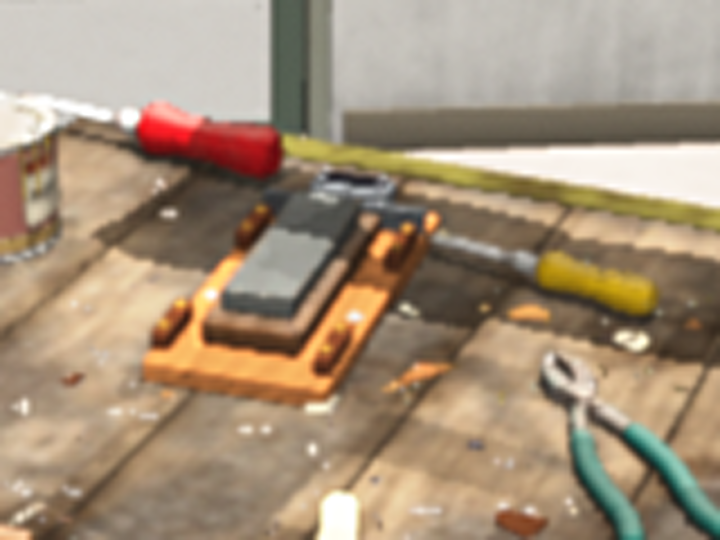

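View pics/z11.png

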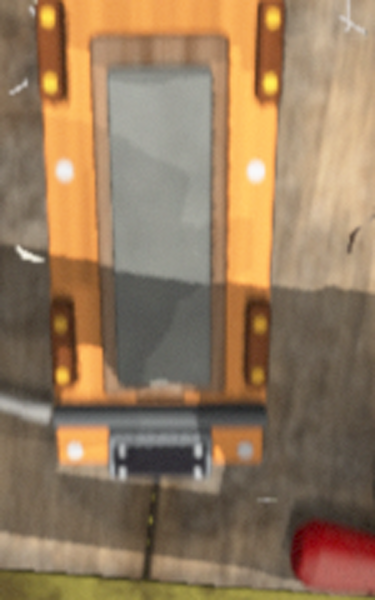

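```bash
python3 -m creep '0 0 0 0 0 0 -0.8;0 0 0 0 0 0 -0.8;0 0 0 0 0 0 -0.8'; python3 - <<'E'
from h import *
snap('wrist','w10.png')
w=load('w10.png')
cv2.imwrite('pics/z12.png',cv2.resize(w['image'][70:300,250:380,::-1],None,fx=2.6,fy=2.6,interpolation=cv2.INTER_CUBIC))
cv2.imwrite('pics/z13.png',cv2.resize(w['image'][210:290,260:370,::-1],None,fx=7,fy=7,interpolation=cv2.INTER_CUBIC))
E
```

```text
time_s: 9.57
tool_pos: [0.5267, -0.2346, 0.2221]
eef_rot: [-1.549, 0.297, -0.305]
force: [-0.7, 0.2, 0.3]
gripper_width: 0.899
```

View pics/z12.png

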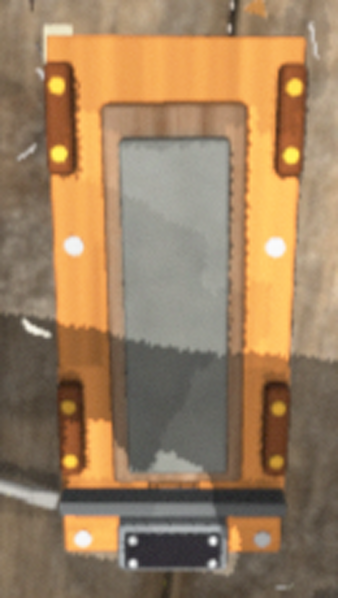

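View pics/z13.png

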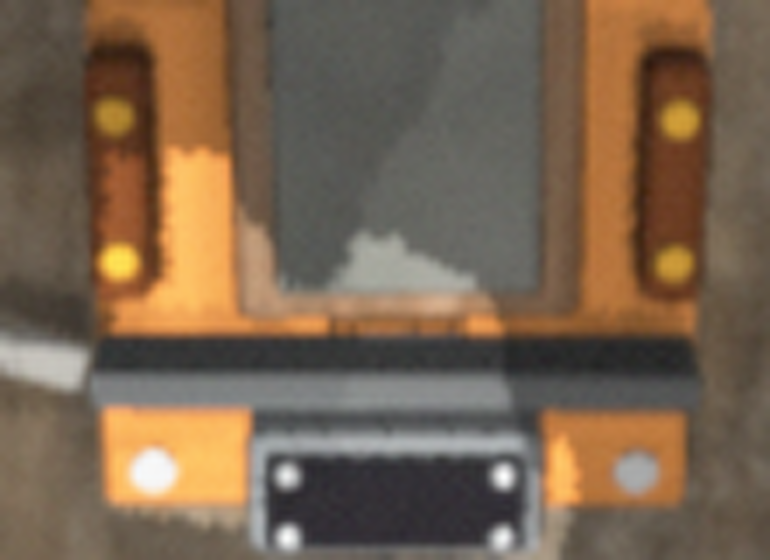

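```bash
python3 - <<'E'
from h import *
w=load('w10.png'); 
a=np.radians(67.85);u=np.array([np.cos(a),np.sin(a)]);n=np.array([u[1],-u[0]])
O=np.array([.5268,-.2323])
f=lambda px,z:np.c_[(plane(w,px,z)[:,:2]-O)@n,(plane(w,px,z)[:,:2]-O)@u]*1000
k=lambda p:np.array(p)/7+(260,210)
k2=lambda p:np.array(p)/2.6+(250,70)
print('block -y end',f(k([(245,314),(575,314)]),.030))
print('stop base',f(k([(95,338),(695,338)]),.014),'stop top',f(k([(95,376),(695,376)]),.030))
print('block +y end',f(k2([(103,103),(248,103)]),.030)); print('cradle +y',f(k2([(46,37),(306,37)]),.014))
print('stone top',f(k2([(119,139),(230,139),(125,472),(228,472)]),.044))
E
```

```text
block -y end [[ -24.1286 -103.2851]
 [  30.8111 -103.2053]]
stop base [[ -51.614  -116.6503]
 [  53.4254 -116.5052]] stop top [[ -49.5225 -114.9661]
 [  51.3267 -114.8383]]
block +y end [[-26.5725  60.1963]
 [ 29.5888  60.4241]]
cradle +y [[-49.8363  84.5396]
 [ 53.2267  84.997 ]]
stone top [[-19.74    47.869 ]
 [ 21.997   48.0292]
 [-19.6075 -91.599 ]
 [ 24.4722 -91.5319]]
```

```bash
python3 - <<'E'
from h import *
s=snap('side','s11.png')
print(monitor.sense()['time_s'],arm.finish_job())
E
```

```text
the job is handed in; nothing more can be done
9.6667 None
```

I put the whetstone, stone side up, into the honing cradle and handed the job in at 9.7 s. I gripped it by its wooden block, lowered it until it touched the floor, let go and moved the arm clear.

- **Position:** the last wrist picture shows it lying flat between the four guides, about 1–3 mm off the centre line.
- **End stop:** the block's end is about 10–12 mm from the steel stop. The two ends of the block gave slightly different values (10.2 and about 11.7 mm), which is within the calibration error; the target was 10 mm.
- **Switch lever:** it is under the block and can't be seen. I take it to be down because the stone looks flat in both views and the lever no longer stands up. I had no direct reading of it.
- **Forces:** I read at most about 15 N at the wrist, when the fingers closed on the block. I only read it at the end of each move, so peaks in between were not seen.
- **Heights:** two-view measurements put the stone's top at 26–34 mm. The cradle floor came out at 8–14 mm, apart from one poor wrist reading of 5 mm. Given that spread, I placed the stone using the stated 30 and 14 mm.

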